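# Drive the seated disc out of its stand with the ejector rod

### The job

One of the two press-out stands still has a turned steel disc stuck in its bore. Take the ejector rod from its holder, push it foot first down that bore until the disc is driven out and drops to the floor of the stand, and leave the rod standing in the bore with its collar down on the stand. Move the disc with the rod only, never with the fingers.

Things in the scene. Friction and masses are not known exactly. Their poses are not given: they have to be found in the camera images.
- rod_grip (a point): Loose steel ejector rod, 0.2 kg, upright in a fixed black block (76x76x65 mm). Handle 24 mm dia, 56 long, grooved; below it a collar 60 dia, 6 thick, resting on the block; then the foot, 28 dia, 55 long, down in the block's hole. Point: middle of the handle, 28 mm below the top, 34 above the collar's lower face, 89 above the foot's end. z: up the rod.
- loaded_stand_mouth (a point): Fixed metal stand holding the disc: 80x80 mm, 100 high, a bored block over an open chamber with an 8 mm floor. Point: centre of the bevelled mouth, on the top face, of a vertical through bore 40 mm dia; z up. Spring balls in the bore hold the disc from below: a push of up to 15 N drives it past them, free once its top is 40 mm below the mouth. The rod passes them until its collar lands.
- disc_center (a point): Turned steel disc, 36 mm in diameter, 14 mm thick, lying flat in the loaded stand's bore, its upper face 15 to 19 mm below the mouth. Point: its centre; z along its axis.
- empty_stand_mouth (a point): The other stand, of the same shape and size, fixed, with nothing in its bore (its floor shows through it); not to be used. Point: centre of its bore's mouth, on its top face; z up.
There are look-alikes about, which are no part of the job. What is shaped like the part that bears disc_center but pink or red is not meant.

How it is judged:
By the outcome, as a careful person would: the job done as asked, in the order asked, and still so for the second after the job is handed in, with the robot touching nothing.
It also fails if it takes over 51 s, if anything falls off the work surface, if the arm or the gripper's body presses on something with over 40 N, if the wrist force passes 120 N, or if a joint passes its speed limit or range.

### The arm

A 7-joint arm with a two-finger parallel gripper is mounted at the origin on a cart in front of the work surface, level with it; the furniture and walls round the work are solid. World frame = base frame: x ahead of the robot, y to its left, z up, the work surface at z = 0. Lengths are in m, angles in rad, forces in N, time in s.
With the tool pointing down it reaches from about 0.4 to 0.9 m from the base axis. Payload 5.5 kg.
Tool frame: the origin (TCP) lies between the finger pads; the fingertips stand 14 mm ahead of it and the grasp point (between the pads) lies 5 mm behind it; z points along the fingers, y is the line along which they close (so a half turn about z gives the same grasp; the last joint's range is limited). The gripper opens to 92 mm and grips with 3 to 60 N. Pads are 19 mm wide; open, the fingers measure 130 mm over their backs; the gripper's body (75 mm by 190 mm) begins 47 mm behind the grasp point.
Start: joints at [-0.984, 0.501, -0.427, 1.55, 0.221, 1.138, -0.21], TCP at [0.207, 0.616, 0.241] pointing down, gripper open.
Joint ranges: [-2.88, 2.88], [-0.31, 2.03], [-1.54, 1.56], [0.2, 2.42], [-1.41, 4.55], [0.19, 2.02], [-2.57, 2.57]. Speed limits (rad/s): [2.57, 2.57, 3.14, 3.14, 3.14, 3.14, 3.14].

### API

Orientations are given as a unit quaternion [x, y, z, w].
In Python, from bench import status, imaging, ticket gives the robot as it stands.
- The arm moves only by the tool arm_command, never from a script. Its argument "rows" is one flat list of numbers, 7 for each row, row after row: the shift along the world's x, y, z in mm, then the turn, a rotation vector about the world's x, y, z in degrees, then the opening in per cent of the stroke, from 0 (shut) to 100 (fully open). A call has 1 to 12 rows; each row shifts and turns the commanded pose from where the row before left it; what a row does not reach is not made up. A row lasts 1/12 s, in which the tool goes at most 41.7 mm and 7.16 degrees, less where a joint would pass 70% of its speed; a pose out of reach is approached as far as the arm can. A call with a gripper value outside its range is refused whole. The fingers move at their own pace and stop on an object; "force" is the grip in N (left out, the last holds). Time passes only in rows, so rows that do not move let the fingers close. It gives the time, the measured TCP pose, the force, the opening and the grip force at its end, in the units of the state.
- status.observe(): the state, without advancing time (a new reading comes with each control period).
- imaging.get_image(name): name is "side" or "top"; returns a dict with "pixels" (400x640x3 uint8, red, green, blue), "intrinsics" (3x3 intrinsics, pixels), "k1" (the pictures are not rectified: a ray, as slopes to the right and down, at radius r is drawn at 1 + k1 r^2 times it, then the intrinsics apply), "pose" (4x4, takes a point from camera to world coordinates). Camera axes: x right, y down, z forward; pixel columns grow to the right and rows downward; lengths in m; the calibration is good to about 2 mm. A picture is of the moment at which its call begins. There is no depth.
- ticket.job_done(): hands the job in; it is judged then, once.
The state is a dict: "time": time; "qpos": joint angles; "dq": joint speeds; "joint_torque": joint torques, N m; "tcp_pos": TCP position; "orientation": TCP orientation; "contact_force": force on the tool from outside, world axes, zero at the start; "moment": the same for the moment, N m; "width": opening from 0.0 (shut) to 1.0 (fully open); "finger_force": force on a finger pad.
Only numpy, scipy, OpenCV 4.12 (cv2) and the standard library are available. Lean on these libraries where they do the work, as an engineer would, in place of code of your own. Each camera call takes 0.05 s, during which the arm holds its last target. There are 200 camera calls.

## Working session

There is one attempt and no reset: what is moved stays moved. The work goes in short steps, Python scripts to look and compute and a tool call to move; the robot and the scene stay as the last step left them, time stands still between calls to the robot, and variables do not carry over. Pictures are saved under pics/ and viewed, at most 10 in all, crops included, and the job is handed in when it is done.

Besides the shell and the picture viewer there is one more tool, called after "Call:" as name(argument=value, ...) on one line, values as JSON. arm_command: Moves the arm, as the interface text tells. Its arguments: {"type":"object","properties":{"rows":{"type":"array"},"force":{"type":"number"}},"required":["rows"]}

```bash
mkdir -p pics
cat > h.py <<'E'
import numpy as np, cv2
from bench import status, imaging, ticket
def shot(n,fn=None):
    d=imaging.get_image(n)
    if fn: cv2.imwrite('pics/'+fn,d['pixels'][:,:,::-1]); np.savez('pics/'+fn[:-4],**{k:d[k] for k in d})
    return d
def ray(d,u,v):
    K=np.array(d['intrinsics']);T=np.array(d['pose']);k1=float(d['k1'])
    p=cv2.undistortPoints(np.array([[[u,v]]],float),K,np.array([k1,0,0,0,0.]))[0,0]
    return T[:3,3],T[:3,:3]@np.array([p[0],p[1],1.])
def onz(d,u,v,z):
    o,r=ray(d,u,v); return o+r*(z-o[2])/r[2]
def proj(d,P):
    K=np.array(d['intrinsics']);T=np.array(d['pose'])
    R=T[:3,:3].T;t=-R@T[:3,3]
    return cv2.projectPoints(np.array(P,float).reshape(-1,1,3),cv2.Rodrigues(R)[0],t,K,np.array([float(d['k1']),0,0,0,0.]))[0][:,0]
E
python3 - <<'E'
from h import *
for n in('top','side'):
    d=shot(n,n+'1.png'); print(n,np.array(d['pose']).round(3),d['k1'],np.array(d['intrinsics']))
s=status.observe(); print(s)
E
```

```text
top [[-0.005 -0.999  0.037  0.403]
 [-1.     0.006  0.006  0.105]
 [-0.006 -0.037 -0.999  1.032]
 [ 0.     0.     0.     1.   ]] -0.040392848840824266 [[518.13111259   0.         316.69445157]
 [  0.         518.13111259 193.41194718]
 [  0.           0.           1.        ]]
side [[-0.992 -0.078  0.095  0.371]
 [-0.123  0.591 -0.797  0.771]
 [ 0.006 -0.803 -0.597  0.615]
 [ 0.     0.     0.     1.   ]] 0.03250583669545416 [[387.59292049   0.         317.85325831]
 [  0.         387.59292049 197.59568649]
 [  0.           0.           1.        ]]
{'time': 0.1, 'qpos': array([-0.98378017,  0.50174268, -0.42683581,  1.55132433,  0.22080068,
        1.13832535, -0.21031577]), 'dq': array([-1.99757268e-03, -1.05452953e-03, -7.27315106e-05, -4.13308200e-03,
       -9.07547661e-04,  4.04725791e-05,  1.37834949e-05]), 'joint_torque': array([-1.00285612e-02, -5.67875504e+01, -5.83874434e+00, -2.79908520e+01,
       -6.92182453e-02,  2.41455756e-02,  4.95326685e-05]), 'tcp_pos': array([0.20665257, 0.61563752, 0.23980051]), 'orientation': array([ 1.61175172e-01,  9.86925430e-01, -8.54328002e-04, -1.73879245e-04]), 'contact_force': array([ 0.06656418, -0.99759301, -0.49677001]), 'moment': array([-0.00652519, -0.05431512, -0.00716131]), 'finger_force': 0.0, 'width': 1.0000560596724208}
```

View pics/top1.png

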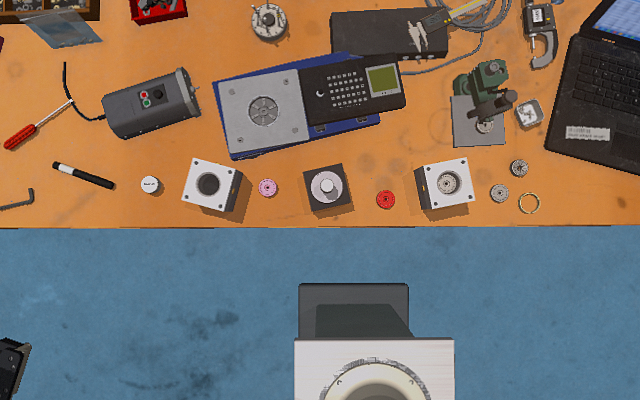

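View pics/side1.png

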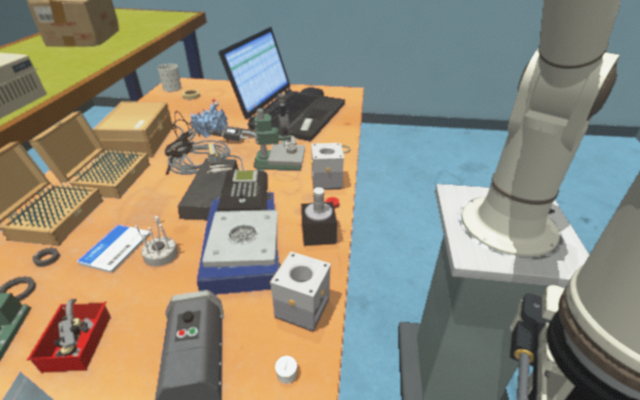

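The top view shows the stand at (449,183) holding a grey disc, the stand at (209,184) with a dark, empty-looking bore, and the rod in its black block at (327,187). In the side view the rod is at (319,203), the near stand at (301,275) and the far stand at (327,155). Next I'll enlarge the stands and rod.

Run:
```python
from h import *
a=cv2.imread('pics/top1.png');b=cv2.imread('pics/side1.png')
c=lambda i,x,y,w,h:cv2.resize(i[y:y+h,x:x+w],(390,290),interpolation=cv2.INTER_CUBIC)
cv2.imwrite('pics/c1.png',np.vstack([np.hstack([c(a,405,150,78,58),c(a,170,155,78,58)]),np.hstack([c(a,290,158,78,58),c(b,285,135,78,58)])]))
```

```text
(no output)
```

View pics/c1.png

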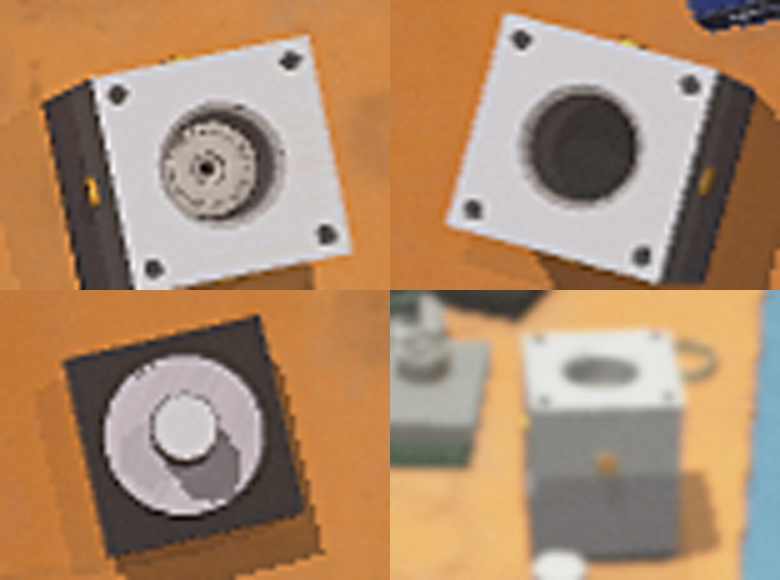

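The enlargement confirms it. The disc sits in the right-hand stand (top view about (449,183)); the left bore is empty. The handle top is at about (327,186).

Run:
```python
from h import *
d=dict(np.load('pics/top1.npz'));im=d['pixels'];hsv=cv2.cvtColor(im,cv2.COLOR_RGB2HSV)
s=dict(np.load('pics/side1.npz'));ims=s['pixels'];hs=cv2.cvtColor(ims,cv2.COLOR_RGB2HSV)
def blob(hsv,box,smax,vmin):
    x,y,w,h=box;m=np.zeros(hsv.shape[:2],np.uint8)
    m[y:y+h,x:x+w]=((hsv[y:y+h,x:x+w,1]<smax)&(hsv[y:y+h,x:x+w,2]>vmin))*255
    cs,_=cv2.findContours(m,cv2.RETR_EXTERNAL,cv2.CHAIN_APPROX_NONE)
    return max(cs,key=cv2.contourArea)
for n,b in(('L',(405,150,78,66)),('E',(170,150,78,66))):
    c=blob(hsv,b,45,150);W=np.array([onz(d,*p,.1)[:2] for p in c[:,0]])*1000
    r=cv2.minAreaRect(W.astype(np.float32));print(n,r, 'px',cv2.minAreaRect(c)[0])
c=blob(hsv,(290,158,78,58),45,110);W=(np.array([onz(d,*p,.071)[:2] for p in c[:,0]])*1000).astype(np.float32)
print('collar',cv2.minEnclosingCircle(W),cv2.fitEllipse(W))
c=blob(hsv,(312,172,28,24),40,205);W=(np.array([onz(d,*p,.127)[:2] for p in c[:,0]])*1000).astype(np.float32)
print('htop',cv2.minEnclosingCircle(W),cv2.fitEllipse(W))
# block
x,y,w,h=290,158,78,58
m=((hsv[y:y+h,x:x+w,2]<75)|(hsv[y:y+h,x:x+w,1]<45)).astype(np.uint8)*255
m=cv2.morphologyEx(m,cv2.MORPH_OPEN,np.ones((3,3)))
cs,_=cv2.findContours(m,0,1);c=max(cs,key=cv2.contourArea)+[x,y]
W=(np.array([onz(d,*p,.065)[:2] for p in c[:,0]])*1000).astype(np.float32);print('block',cv2.minAreaRect(W))
# side
c=blob(hs,(305,133,45,35),45,170);W=(np.array([onz(s,*p,.1)[:2] for p in c[:,0]])*1000).astype(np.float32);print('Lside',cv2.minAreaRect(W))
c=blob(hs,(265,245,75,60),45,170);W=(np.array([onz(s,*p,.1)[:2] for p in c[:,0]])*1000).astype(np.float32);print('Eside',cv2.minAreaRect(W))
o=cv2.resize(ims[175:250,280:360],None,fx=7,fy=7,interpolation=cv2.INTER_CUBIC)
cv2.imwrite('pics/c2.png',o[:,:,::-1])
```

```text
L ((455.8829040527344, -127.99520874023438), (79.29694366455078, 79.58324432373047), 10.937826156616211) px (448.9231262207031, 182.61538696289062)
E ((455.754638671875, 307.44635009765625), (79.74728393554688, 80.05924224853516), 73.88256072998047) px (207.91510009765625, 184.04718017578125)
collar ((451.3319091796875, 93.3437728881836), 29.86749267578125) ((451.5071716308594, 93.00310516357422), (57.52217102050781, 57.71007537841797), 73.00325775146484)
htop ((451.0254821777344, 92.77558135986328), 10.27340316772461) ((451.1304931640625, 92.7517318725586), (18.510498046875, 19.182960510253906), 91.85616302490234)
block ((451.0863342285156, 92.71591186523438), (75.2996826171875, 74.02169799804688), 12.482836723327637)
Lside ((455.6463623046875, -129.19161987304688), (79.68045806884766, 80.05453491210938), 7.768219947814941)
Eside ((456.158203125, 307.6270446777344), (81.48235321044922, 81.93132781982422), 74.38794708251953)
```

View pics/c2.png

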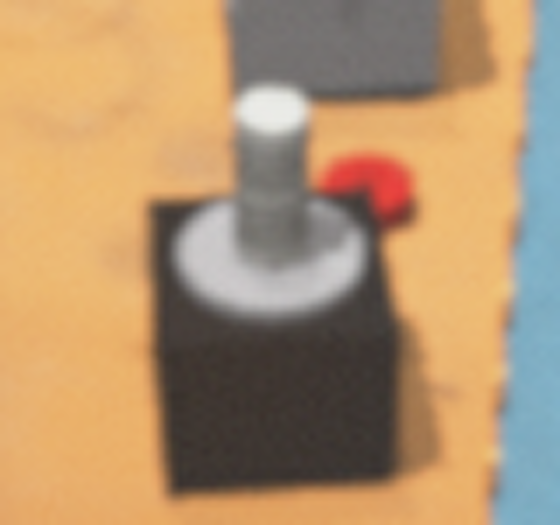

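The sizes agree with what was given (faces about 79.5 mm, block about 75 mm, collar about 60 mm). The rod stands upright at (451, 93) and the loaded bore is at about (456, -128.5). Moving now.

Call:
arm_command(rows=[12,-26,0,0,0,0,100,14,-30,0,0,0,0,100,14,-30,0,0,0,0,100,14,-30,0,0,0,0,100,14,-30,0,0,0,0,100,14,-30,0,0,0,0,100,14,-30,0,0,0,0,100,14,-30,0,0,0,0,100,14,-30,0,0,0,0,100,14,-30,0,0,0,0,100,14,-30,0,0,0,0,100,12,-26,0,0,0,0,100], force=40)

```text
time: 1.1
tcp_pos: [0.3713, 0.2618, 0.2405]
orientation: [0.162, 0.987, -0.0, -0.0]
contact_force: [0.9, 0.1, -0.6]
width: 1.0
finger_force: 0.0
```

Call:
arm_command(rows=[14,-30,0,0,0,0,100,14,-30,0,0,0,0,100,14,-30,0,0,0,0,100,14,-30,0,0,0,0,100,14,-30,0,0,0,0,100,10,-20,0,0,0,0,100,0,0,0,0,0,0,100,0,0,0,0,0,0,100,0,0,0,0,0,0,100])

```text
time: 1.85
tcp_pos: [0.4502, 0.0949, 0.2404]
orientation: [0.161, 0.987, 0.0, -0.001]
contact_force: [-0.6, 0.8, -0.5]
width: 0.999
finger_force: 0.0
```

Run:
```python
from h import *
s=status.observe();print(s['tcp_pos'],s['qpos'].round(2),s['orientation'])
d=shot('side','side2.png')
o=cv2.resize(d['pixels'][100:260,220:420],(800,600) if 0 else (750,600),interpolation=cv2.INTER_CUBIC)
cv2.imwrite('pics/c3.png',o[:,:,::-1])
```

```text
[0.4501939  0.09493184 0.24043119] [-0.15  0.13 -0.13  2.02  0.02  0.99  0.96] [ 1.60989815e-01  9.86955920e-01  1.25227443e-04 -5.25112161e-04]
```

View pics/c3.png

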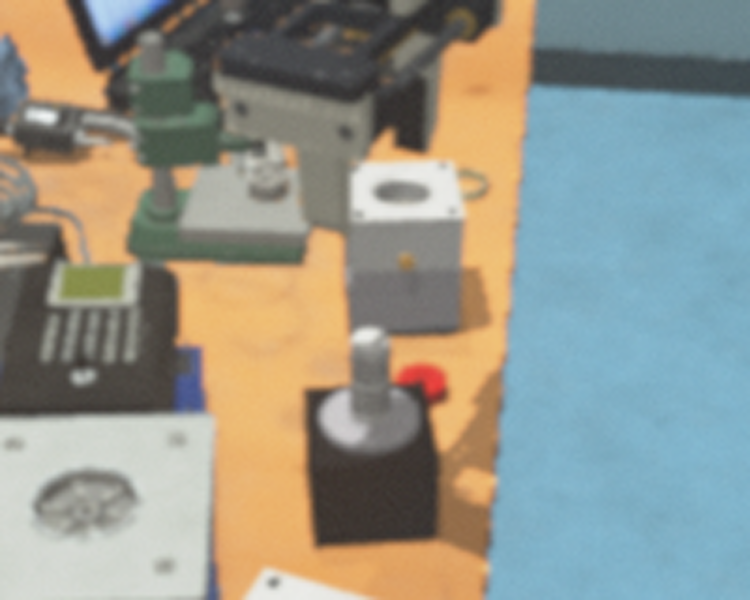

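The gripper is above the rod (crop (340,120)), the handle below it is upright at crop (370,345), and the way down is clear. Descending 146 mm.

Call:
arm_command(rows=[1,-2,-15,0,0,0,100,0,0,-25,0,0,0,100,0,0,-25,0,0,0,100,0,0,-25,0,0,0,100,0,0,-20,0,0,0,100,0,0,-20,0,0,0,100,0,0,-16,0,0,0,100,0,0,0,0,0,0,100,0,0,0,0,0,0,100])

```text
time: 2.65
tcp_pos: [0.4506, 0.0933, 0.0942]
orientation: [0.16, 0.987, -0.0, -0.001]
contact_force: [-0.1, -0.7, 0.4]
width: 1.002
finger_force: 0.0
```

Call:
arm_command(rows=[0,0,0,0,0,0,0,0,0,0,0,0,0,0,0,0,0,0,0,0,0,0,0,0,0,0,0,0,0,0,0,0,0,0,0,0,0,0,0,0,0,0,0,0,0,0,0,0,0,0,0,0,0,0,0,0,0,0,0,0,0,0,0,0,0,0,0,0,0,0], force=40)

```text
time: 3.48
tcp_pos: [0.4517, 0.0922, 0.0947]
orientation: [0.161, 0.987, -0.0, -0.0]
contact_force: [0.2, 0.1, -0.4]
width: 0.323
finger_force: 0.0
```

Call:
arm_command(rows=[0,0,0,0,0,0,0,0,0,0,0,0,0,0,0,0,0,0,0,0,0,0,0,0,0,0,0,0,0,0,0,0,0,0,0])

```text
time: 3.9
tcp_pos: [0.4518, 0.0923, 0.0947]
orientation: [0.161, 0.987, 0.0, 0.0]
contact_force: [1.0, 2.3, -0.7]
width: 0.253
finger_force: 40.0
```

Call:
arm_command(rows=[0,0,5,0,0,0,0,0,0,8,0,0,0,0,0,0,12,0,0,0,0,0,0,15,0,0,0,0,0,0,15,0,0,0,0,0,0,20,0,0,0,0,0,0,20,0,0,0,0,0,0,20,0,0,0,0,0,0,15,0,0,0,0,0,0,0,0,0,0,0,0,0,0,0,0,0,0], force=55)

```text
time: 4.82
tcp_pos: [0.4522, 0.0922, 0.2256]
orientation: [0.161, 0.987, 0.0, 0.001]
contact_force: [-0.5, -0.3, -2.0]
width: 0.25
finger_force: 55.0
```

Call:
arm_command(rows=[0,-10,0,0,0,0,0,0,-20,0,0,0,0,0,0,-25,0,0,0,0,0,0,-25,0,0,0,0,0,0,-25,0,0,0,0,0,1,-25,0,0,0,0,0,1,-25,0,0,0,0,0,1,-25,0,0,0,0,0,1,-20,0,0,0,0,0,0,-15,0,0,0,0,0,0,-5,0,0,0,0,0,0,0,0,0,0,0,0])

```text
time: 5.82
tcp_pos: [0.4544, -0.1295, 0.2235]
orientation: [0.163, 0.987, -0.0, -0.001]
contact_force: [-0.6, 0.6, -1.9]
width: 0.253
finger_force: 55.0
```

Call:
arm_command(rows=[0,0,0,0,0,0,0,0,0,0,0,0,0,0,0,0,0,0,0,0,0])

```text
time: 6.07
tcp_pos: [0.4557, -0.1264, 0.2245]
orientation: [0.16, 0.987, 0.0, -0.0]
contact_force: [0.2, 0.7, -2.0]
width: 0.25
finger_force: 55.0
```

Run:
```python
from h import *
s=status.observe();print(s['tcp_pos'],s['qpos'].round(2),s['orientation'],s['contact_force'])
d=shot('side','side3.png'); t=shot('top','top3.png')
o=cv2.resize(d['pixels'][60:200,260:400],(600,600),interpolation=cv2.INTER_CUBIC)
cv2.imwrite('pics/c4.png',o[:,:,::-1])
p=s['tcp_pos']; print('tip axis px',proj(d,[[p[0],p[1],p[2]-.085],[p[0],p[1],p[2]-.030]]), 'bore',proj(d,[.456,-.1285,.1]))
```

```text
[ 0.45570681 -0.12642589  0.22446049] [ 0.16  0.17  0.06  2.01 -0.01  0.96  1.48] [ 1.60150398e-01  9.87092545e-01  2.41748369e-04 -3.16162434e-04] [ 0.22526826  0.72199956 -1.97406768]
tip axis px [[327.13253247 137.48430157]
 [327.58141211 117.83790886]] bore [[326.80139875 150.39781076]]
```

View pics/c4.png

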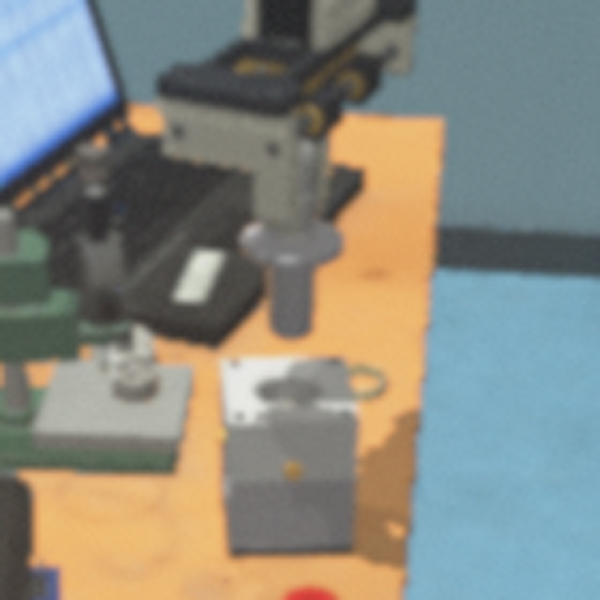

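The rod hangs upright in the gripper, with the foot's end at crop (291,330), which is pixel (328,137), against a predicted (327,137). It is directly over the bore at crop (290,390). Centring it by a couple of millimetres and lowering into the mouth.

Call:
arm_command(rows=[0.5,-2,0,0,0,0,0,0,0,-10,0,0,0,0,0,0,-10,0,0,0,0,0,0,-10,0,0,0,0,0,0,-5,0,0,0,0,0,0,-4,0,0,0,0,0,0,-4,0,0,0,0,0,0,-3,0,0,0,0,0,0,-3,0,0,0,0,0,0,0,0,0,0,0])

```text
time: 7.0
tcp_pos: [0.4561, -0.1297, 0.1753]
orientation: [0.161, 0.987, 0.0, -0.0]
contact_force: [-0.2, -0.9, -1.4]
width: 0.253
finger_force: 55.0
```

Call:
arm_command(rows=[0,0.5,-2,0,0,0,0,0,0,-2,0,0,0,0,0,0,-2,0,0,0,0,0,0,-2,0,0,0,0,0,0,-2,0,0,0,0,0,0,-2,0,0,0,0,0,0,-2,0,0,0,0,0,0,-2,0,0,0,0,0,0,-2,0,0,0,0])

```text
time: 7.75
tcp_pos: [0.4572, -0.1295, 0.1582]
orientation: [0.161, 0.987, 0.0, 0.001]
contact_force: [0.4, 0.2, 2.2]
width: 0.25
finger_force: 55.0
```

Call:
arm_command(rows=[0,0,-2,0,0,0,0,0,0,-2,0,0,0,0,0,0,-2,0,0,0,0,0,0,-2,0,0,0,0,0,0,-2,0,0,0,0])

```text
time: 8.17
tcp_pos: [0.4554, -0.1289, 0.1468]
orientation: [0.161, 0.987, 0.0, -0.001]
contact_force: [0.1, 1.4, -2.3]
width: 0.252
finger_force: 55.0
```

Call:
arm_command(rows=[0,0,-2,0,0,0,0,0,0,-2,0,0,0,0,0,0,-2,0,0,0,0,0,0,-2,0,0,0,0,0,0,-2,0,0,0,0,0,0,-2,0,0,0,0,0,0,0,0,0,0,0])

```text
time: 8.75
tcp_pos: [0.456, -0.1292, 0.1353]
orientation: [0.161, 0.987, 0.0, -0.0]
contact_force: [0.2, -0.1, -2.3]
width: 0.255
finger_force: 55.0
```

Call:
arm_command(rows=[0,0,-1,0,0,0,0,0,0,-1,0,0,0,0,0,0,-1,0,0,0,0,0,0,-1,0,0,0,0,0,0,0,0,0,0,0])

```text
time: 9.17
tcp_pos: [0.4562, -0.1292, 0.1316]
orientation: [0.161, 0.987, 0.0, -0.0]
contact_force: [-0.4, -0.0, -1.6]
width: 0.255
finger_force: 55.0
```

Call:
arm_command(rows=[0,0,-1,0,0,0,0,0,0,-1,0,0,0,0,0,0,-0.5,0,0,0,0,0,0,0,0,0,0,0])

```text
time: 9.5
tcp_pos: [0.4564, -0.1293, 0.1297]
orientation: [0.161, 0.987, 0.0, 0.0]
contact_force: [-2.0, 0.1, 4.4]
width: 0.255
finger_force: 55.0
```

Run:
```python
from h import *
s=status.observe();print(s['tcp_pos'],s['contact_force'])
d=shot('side','side4.png')
o=cv2.resize(d['pixels'][70:200,260:400],(646,600),interpolation=cv2.INTER_CUBIC)
cv2.imwrite('pics/c5.png',o[:,:,::-1])
```

```text
[ 0.45639591 -0.12928287  0.12971438] [-1.99097025  0.10039824  4.37445758]
```

View pics/c5.png

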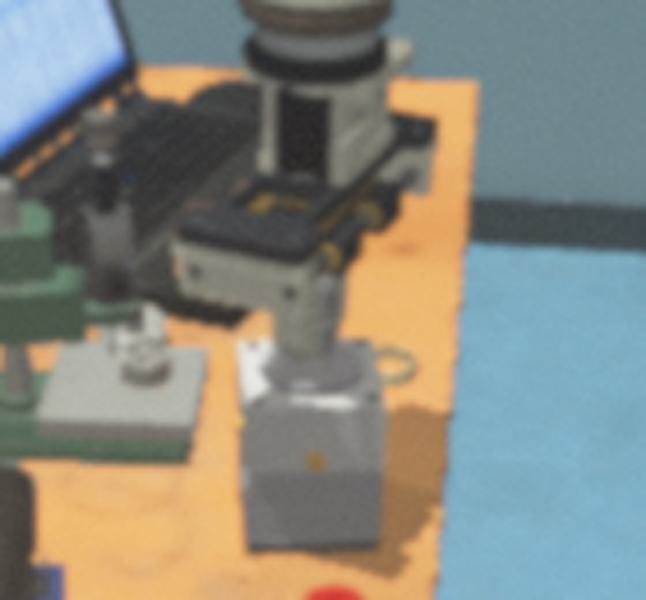

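The collar is seated on the stand's top face (crop (315,370)) with a light contact force, and the foot is fully in. Releasing and backing up.

Call:
arm_command(rows=[0,0,-0.5,0,0,0,0,0,0,0,0,0,0,0,0,0,0,0,0,0,70,0,0,0,0,0,0,70,0,0,0,0,0,0,70,0,0,0,0,0,0,70,0,0,0,0,0,0,70,0,0,0,0,0,0,70,0,0,0,0,0,0,70,0,0,0,0,0,0,70,0,0,0,0,0,0,70])

```text
time: 10.47
tcp_pos: [0.4562, -0.1293, 0.1287]
orientation: [0.161, 0.987, 0.0, -0.0]
contact_force: [0.2, 0.1, 0.2]
width: 0.7
finger_force: 0.0
```

Call:
arm_command(rows=[0,0,5,0,0,0,70,0,0,15,0,0,0,70,0,0,20,0,0,0,70,0,0,25,0,0,0,70,0,0,25,0,0,0,70,0,0,20,0,0,0,70,0,10,0,0,0,0,70,0,30,0,0,0,0,70,0,35,0,0,0,0,70,0,35,0,0,0,0,70,0,30,0,0,0,0,70,0,10,0,0,0,0,70])

```text
time: 11.47
tcp_pos: [0.4556, 0.0261, 0.2386]
orientation: [0.158, 0.987, 0.001, -0.0]
contact_force: [0.7, 0.8, 0.1]
width: 0.702
finger_force: 0.0
```

Call:
arm_command(rows=[0,0,0,0,0,0,70,0,0,0,0,0,0,70,0,0,0,0,0,0,70,0,0,0,0,0,0,70])

```text
time: 11.8
tcp_pos: [0.4562, 0.0189, 0.2386]
orientation: [0.163, 0.987, -0.0, -0.0]
contact_force: [0.6, -0.1, -0.9]
width: 0.7
finger_force: 0.0
```

Run:
```python
from h import *
s=status.observe();print(s['tcp_pos'],s['contact_force'])
d=shot('side','side5.png');t=shot('top','top5.png')
f=lambda i,x,y:cv2.resize(i['pixels'][y:y+100,x:x+90],(390,433),interpolation=cv2.INTER_CUBIC)
cv2.imwrite('pics/c6.png',np.hstack([f(d,280,105),f(t,400,130)])[:,:,::-1])
```

```text
[0.45624389 0.01885545 0.23857532] [ 0.63808602 -0.14864625 -0.88351011]
```

View pics/c6.png

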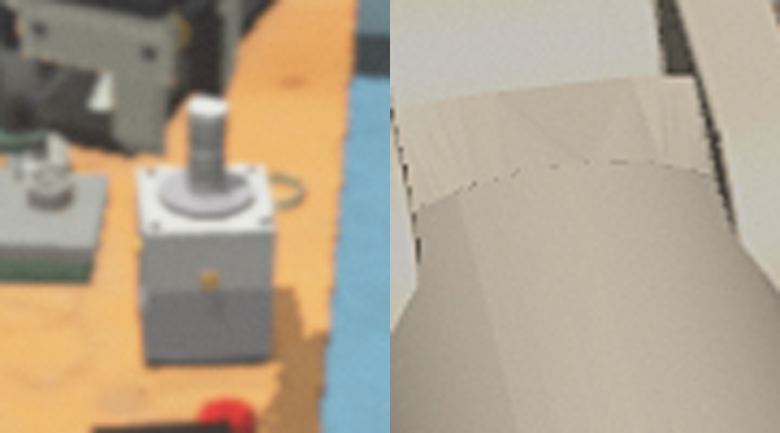

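The rod stands upright with its collar flat on the loaded stand (left crop (205,190)). The arm is clear and blocks the top view. With the collar down, the foot reaches 55 mm below the mouth, 15 mm past the depth at which the disc comes free.

```bash
python3 -c "
from bench import ticket
print(ticket.job_done())"
```

```text
the job is handed in; nothing more can be done
None
```

I pushed the rod foot first down the loaded stand's bore and left it standing there, collar down, then handed the job in at about 12 s. I couldn't see the disc drop, but with the collar down the foot reaches 15 mm past the depth where the disc comes free.

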